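Weigh a sample jar and store the reading

ROBOT

A 6-joint arm with a two-finger parallel gripper is mounted at the origin on the work surface. World frame = base frame: x ahead of the robot, y to its left, z up, the work surface at z = 0. Lengths are in m, angles in degrees, forces in N, time in s.
With the tool pointing down it reaches from about 0.4 to 0.825 m from the base axis. Payload 7 kg.
Tool frame: the origin (TCP) lies at the centre of the arm's flange, where the gripper is bolted on; the fingertips stand 178 mm ahead of it and the grasp point (between the pads) lies ahead of it (ctrl.grip_depth is the z of the grasp point in the tool frame, in m); z points along the fingers, x is the direction in which the jaws open and shut, and the axes are right-handed (so a half turn about z gives the same grasp; the last joint's range is limited). The gripper opens to 88 mm and grips with 3 to 60 N. Pads are 19 mm wide; open, the fingers measure 130 mm over their backs; the gripper's body (78 mm by 193 mm) begins 47 mm behind the grasp point.
Start: joints at [87.955, 20.546, 0.682, 0, -70.136, -16.507], TCP at [0.215, 0.64, 0.405] pointing down, gripper open.
Joint ranges: [-176.03, 176.03], [-82.01, 121.73], [-58.28, 71.71], [-173.87, 95.51], [-174.79, -0.11], [-173.66, 173.66]. Speed limits (degrees/s): [136.94, 136.94, 172.46, 180, 180, 180].

INTERFACE

Orientations are given as [roll, pitch, yaw] about the fixed x, y, z axes, in that order (R = Rz(yaw) Ry(pitch) Rx(roll)).
In Python, from plant import ctrl gives the robot as it stands.
- The arm moves only by the tool carry_out, never from a script. Its arguments are lists of equal length, an entry for each row: "linear": the shift along the tool's x, y, z in cm, a list of three; "twist": the turn about the tool's z in degrees. In form: {"linear": [[tx, ty, tz], ...], "twist": [twist, ...]}. A call has 1 to 12 rows; each row is the pose to reach, as a shift and turn from the pose measured when the call began, along the tool's axes at that moment; what a row does not reach only later rows make up. A row lasts 1/12 s, in which the tool goes at most 41.7 mm and 7.16 degrees, less where a joint would pass 70% of its speed; a pose out of reach is approached as far as the arm can. A call with a gripper value outside its range is refused whole. "fingers" is the gripper's target within -1 to 1 (fully open at 1, half-way at 0, shut at -1), set as the call begins (left out, the last holds). The fingers move at their own pace and stop on an object; the grip force is fixed at half the most. Time passes only in rows, so rows that repeat a pose let the fingers close. It gives the time, the measured TCP pose, the force and the opening at its end, in the units of the state.
- ctrl.get_obs(): the state, without advancing time (a new reading comes with each control period).
- ctrl.snapshot(name): name is "side" or "top" or "wrist"; returns the picture (400x640x3 uint8, blue, green, red); there is no depth.
- ctrl.camera_params(name): a dict with "fovy" (degrees; the focal length in pixels is half the picture's height over the tangent of half this angle, whatever the lens; pixels are square), "cx", "cy" (the principal point, pixels), "eye" and "rotation" of the camera in the world; the wrist camera has in their place "T_tool_cam" (4x4, takes a point from camera to tool coordinates, whose origin is the TCP and whose axes are the tool frame's). Camera axes: x right, y down, z forward; pixel columns grow to the right and rows downward; lengths in m; the calibration is good to about 2 mm. A picture is of the moment at which its call begins: read the wrist's pose just before it. camera_params takes no time and is no camera call.
- ctrl.close_job(): hands the job in, once; it reports no verdict.
The state is a dict: "clock": time; "joint_pos": joint angles; "qvel": joint speeds; "tau": joint torques, N m; "tool_pos": TCP position; "orientation": TCP orientation; "force": force on the tool from outside, world axes, zero at the start; "moment": the same for the moment, N m; "opening": finger opening in m.
Only numpy, scipy, OpenCV 4.12 (cv2) and the standard library are available. Lean on these libraries where they do the work, as an engineer would, in place of code of your own. Each camera call takes 0.05 s, during which the arm holds its last target.

TASK

Weigh the blue-lidded sample jar: set it down upright, wholly on the balance's round steel pan, and let go of it. Then press the balance's green membrane key firmly for a moment to store the reading, without hammering it and without pressing the red key. Leave the jar standing on the pan.

Things in the scene. Friction and masses are not known exactly. Their poses are not given: they have to be found in the camera images.
- jar_blue: Sample jar to weigh: clear round jar with a blue lid, upright on the bench; 50 mm diameter over its whole height, 65 mm tall (lid: top 18 mm), 0.1 to 0.21 kg. Origin: centre of its underside, z up. Three jars of the same shape with white, orange and black lids stand near it in any order, centres at least 84 mm away.
- balance: Laboratory balance, fixed: white housing 200 mm wide (y), 45 mm tall, x = -150 to +85 mm, with a round steel pan of 130 mm diameter, its flat top 60 mm above the bench; the pan does not sink. Origin: on the bench straight below the pan's centre; z up, -x points from the pan to the keypad (roughly to the robot). Keys at x = -120 mm, y = +68 and -68 mm, either way round, a dark display between.
- key_green: Green membrane key to press: flat, 28 x 28 mm, top 50 mm above the bench, 5 mm above the housing. Origin: centre of its top face; z up. Pushed straight down it yields only 1.5 mm against a spring of 2 N (start) to 3.5 N (end), then is solid. It registers when pushed with more than 4 N for 0.2 s; 6 to 10 N held for half a second is right; more than 40 N damages it.
- key_red: Red membrane key, the same size and height, on the other side of the display, 136 mm from the green one between centres: not to be pressed (it registers at 2 N). Origin: centre of its top face; z up.
Mind the look-alikes: they are no part of the job. Leave any turquoise look-alike of the jar_blue alone.

How it is judged (in metres and radians):
On the way, in this order (a step that is already met when the one before it is completed fails the run):
1. the blue-lidded jar stands upright and wholly on the pan, let go and at rest (horizontal distance between jar_blue and balance below 0.04 m and z of jar_blue in the frame of balance between 0.055 and 0.066 m and angle between jar_blue's own z axis and vertical below 0.12 rad and linear speed of jar_blue below 0.03 m/s and contact force between the fingers and jar_blue below 0.2 N), for 0.3 s.
2. with the jar on the pan, the green key is pushed with more than 4 N for 0.2 s (all of step 1 and contact force between key_green and anything else above 4 N), for 0.2 s.
At the end, for the whole second after the job is handed in: The blue-lidded jar stands upright (within 7 degrees) and at rest on the pan, its centre within 40 mm of the pan's centre, let go; the green key has been pushed with more than 4 N for 0.2 s after that and is released (all of step 1 and contact force between key_green and anything else below 0.5 N); the robot touches nothing.
It fails at once if the red key is pressed (more than 2 N) (contact force between key_red and anything else above 2 N).
It fails at once if the green key is hammered (more than 40 N) (contact force between key_green and anything else above 40 N).
It fails at once if the jar is dropped onto the balance: let go more than 20 mm above the pan (horizontal distance between jar_blue and balance below 0.1 m and z of jar_blue in the frame of balance above 0.08 m and contact force between the fingers and jar_blue below 0.05 N).
It also fails if it takes over 51 s, if anything falls off the work surface, if the arm or the gripper's body presses on something with over 40 N, if the wrist force passes 120 N, or if a joint passes its speed limit or range.

## Working session

There is one attempt and no reset: what is moved stays moved. The work goes in short steps, Python scripts to look and compute and a tool call to move; the robot and the scene stay as the last step left them, time stands still between calls to the robot, and variables do not carry over. Pictures are saved under pics/ and viewed, and the job is handed in when it is done.

Besides the shell and the picture viewer there is one more tool, called after ">>>" by a JSON object that holds its "op" and its "data". carry_out: Moves the arm, as the interface text tells. Its arguments: {"type":"object","properties":{"linear":{"type":"array","items":{"type":"array","items":{"type":"number"}}},"twist":{"type":"array","items":{"type":"number"}},"fingers":{"type":"number"}},"required":["linear","twist"]}

```bash
mkdir -p pics; ls; python3 - <<'E'
from plant import ctrl
import cv2
print(ctrl.get_obs()); print(ctrl.grip_depth)
for n in("side","top","wrist"):
    print(n,ctrl.camera_params(n))
for n in("side","top","wrist"):
    cv2.imwrite(f"pics/{n}0.png",ctrl.snapshot(n))
E
```

```text
pics
{'clock': 0.0, 'joint_pos': array([ 8.79539081e+01,  2.05905480e+01,  6.33639120e-01, -2.07754630e-02,
       -7.01361274e+01, -1.65070975e+01]), 'qvel': array([ 0.02313568, -0.01521156,  0.02863965, -0.05066233, -0.04741023,
       -0.03732345]), 'tau': array([-3.04603818e-04, -5.82714272e+01,  2.93052453e+01,  6.99722573e+00,
        6.85457155e-03, -1.72159080e-04]), 'tool_pos': array([0.21470924, 0.63972928, 0.40372938]), 'orientation': array([-1.79992288e+02, -9.47514460e-02, -1.08560271e+02]), 'force': array([-0.60361946, -0.29466994, -0.41079084]), 'moment': array([ 0.00240511, -0.02334909, -0.01081835]), 'opening': 0.0876064645492094}
0.1593
side {'fovy': 52.20534155778616, 'cx': 321.7833484120424, 'cy': 202.23969601286052, 'eye': array([0.42037679, 0.48637971, 0.72003362]), 'rotation': array([-141.00246404,   -0.74273173, -169.42500169])}
top {'fovy': 56.38654504241391, 'cx': 313.78306086785585, 'cy': 202.2968146777144, 'eye': array([ 0.347296  , -0.02380063,  0.82232386]), 'rotation': array([-168.60231361,   -0.24604779,  -91.10070817])}
wrist {'fovy': 69.94786099888267, 'cx': 317.1701088879718, 'cy': 206.11765320051913, 'T_tool_cam': array([[ 9.99999961e-01,  2.75125762e-04, -5.30034133e-05,
        -2.42637890e-04],
       [-2.48043684e-04,  9.57275304e-01,  2.89178027e-01,
        -7.75713203e-02],
       [ 1.30299184e-04, -2.89178003e-01,  9.57275334e-01,
         2.16023387e-02],
       [ 0.00000000e+00,  0.00000000e+00,  0.00000000e+00,
         1.00000000e+00]])}
```

View pics/side0.png

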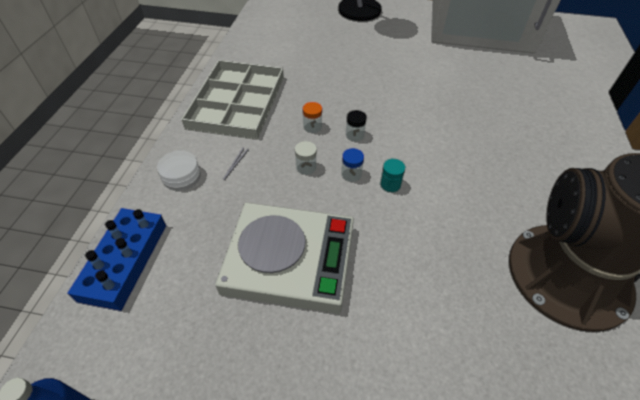

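View pics/top0.png

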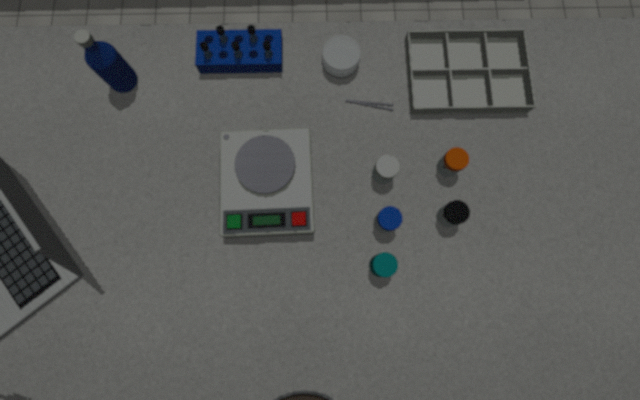

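View pics/wrist0.png

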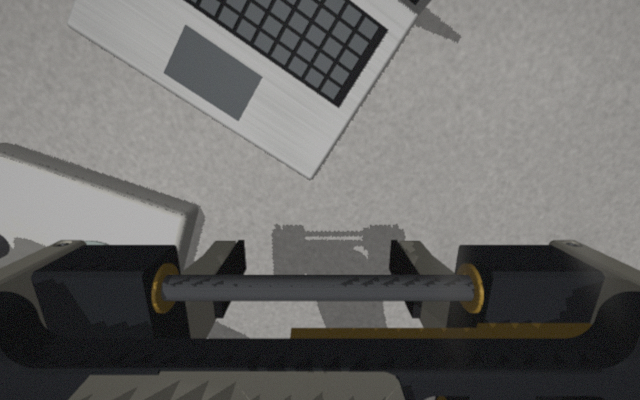

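Top view: blue lid (390,218), turquoise look-alike (384,265), white (387,167), orange (456,159), black (456,212), and the balance with its pan at (265,165), green key (234,221) and red key (299,218). I'll take crops to confirm the blue jar and measure it.

```bash
cat > h.py <<'E'
import numpy as np, cv2
from scipy.spatial.transform import Rotation as R
from plant import ctrl
def cam(n,obs=None):
    p=ctrl.camera_params(n); f=200/np.tan(np.radians(p['fovy']/2))
    if 'eye' in p: return f,p['cx'],p['cy'],np.array(p['eye']),R.from_euler('xyz',p['rotation'],degrees=True).as_matrix()
    Rt=R.from_euler('xyz',obs['orientation'],degrees=True).as_matrix(); T=p['T_tool_cam']
    return f,p['cx'],p['cy'],obs['tool_pos']+Rt@T[:3,3],Rt@T[:3,:3]
def pt(n,u,v,z,obs=None):
    f,cx,cy,e,M=cam(n,obs); d=M@np.array([(u-cx)/f,(v-cy)/f,1]); return e+d*(z-e[2])/d[2]
def px(n,P,obs=None):
    f,cx,cy,e,M=cam(n,obs); c=M.T@(np.asarray(P)-e); return np.array([f*c[0]/c[2]+cx,f*c[1]/c[2]+cy])
E
python3 - <<'E'
from h import *
for n,u,v,z in [("top",390,218,.065),("side",353,156,.065),("top",265,165,.06),("side",272,243,.06),("top",234,221,.05),("side",328,286,.05),("top",299,218,.05),("side",339,226,.05),("top",387,167,.065),("top",456,212,.065),("top",384,265,.065),("side",394,166,.065)]:
    print(n,u,v,pt(n,u,v,z).round(4))
t=cv2.imread('pics/top0.png');s=cv2.imread('pics/side0.png')
a=cv2.resize(t[120:290,200:490],None,fx=2.7,fy=2.7,interpolation=cv2.INTER_CUBIC);cv2.imwrite('pics/topc.png',a)
a=cv2.resize(s[90:320,200:430],None,fx=2.6,fy=2.6,interpolation=cv2.INTER_CUBIC);cv2.imwrite('pics/sidec.png',a)
E
```

```text
top 390 218 [ 0.4641 -0.186   0.065 ]
side 353 156 [ 0.4645 -0.1835  0.065 ]
top 265 165 [0.5837 0.0721 0.06  ]
side 272 243 [0.5854 0.077  0.06  ]
top 234 221 [0.4661 0.1373 0.05  ]
side 328 286 [0.4645 0.1412 0.05  ]
top 299 218 [0.4699 0.0015 0.05  ]
side 339 226 [0.466  0.0053 0.05  ]
top 387 167 [ 0.5731 -0.1861  0.065 ]
top 456 212 [ 0.4741 -0.323   0.065 ]
top 384 265 [ 0.3691 -0.1682  0.065 ]
side 394 166 [ 0.3703 -0.1702  0.065 ]
```

View pics/topc.png

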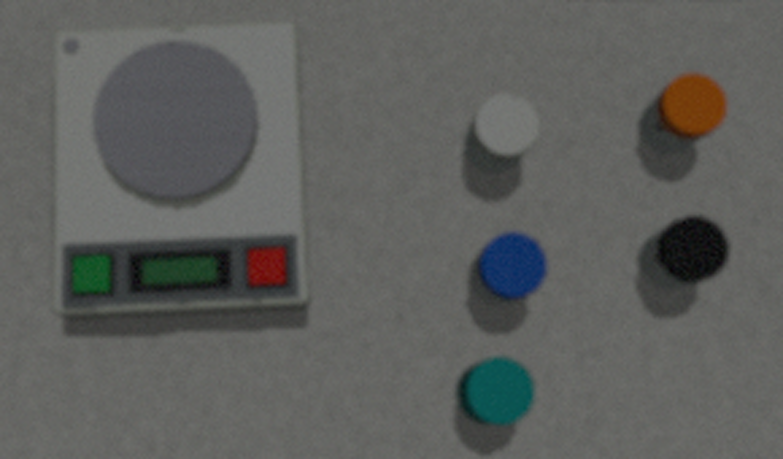

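View pics/sidec.png

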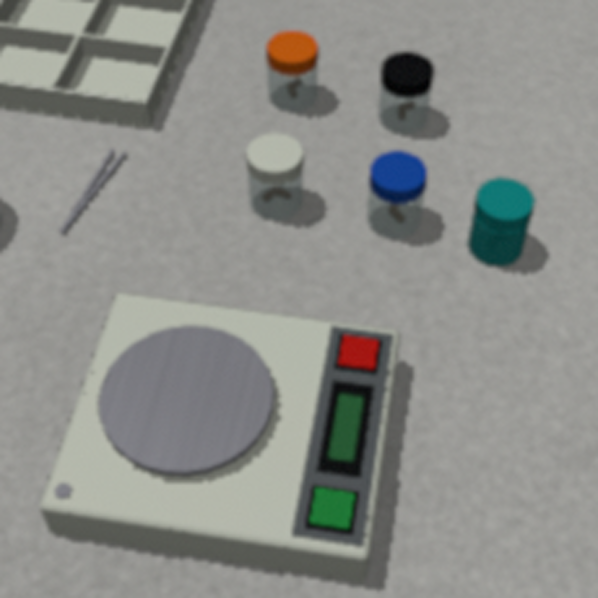

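Blue jar found: of the five candidates in the crops (blue 390,218; turquoise 384,265; white, orange and black), only this one has a clear body and a blue lid. The turquoise one is solid teal, so I'll leave it alone. Both cameras put the jar at about (0.464, -0.185). The pan is at (0.585, 0.0745), green key at (0.4655, 0.139) and red key at (0.468, 0.0035).

```bash
cat >> h.py <<'E'
def go(x,y,z,yaw=-90):
    "shift (cm) and twist for TCP target"
    o=ctrl.get_obs(); M=R.from_euler('xyz',o['orientation'],degrees=True).as_matrix()
    s=M.T@(np.array([x,y,z])-o['tool_pos'])*100
    tw=-((yaw-o['orientation'][2]+180)%360-180)
    print('t',round(o['clock'],2),o['tool_pos'].round(4),o['orientation'].round(2),'F',o['force'].round(2),'op',round(o['opening'],4),'SHIFT',s.round(2),'TW',round(tw,2))
E
python3 -c "
from h import *
go(.47,.33,.38)"
```

```text
t 0.15 [0.2147 0.6398 0.4039] [-1.7999e+02 -7.0000e-02 -1.0856e+02] F [ 0.49 -0.54  0.5 ] op 0.0878 SHIFT [ 21.24 -34.06   2.43] TW -18.56
```

>>> {"op": "carry_out", "data": {"linear": [[2.1,-3.4,0.2],[4.2,-6.8,0.5],[6.4,-10.2,0.7],[8.5,-13.6,1],[10.6,-17,1.2],[12.7,-20.4,1.5],[14.9,-23.8,1.7],[17,-27.2,2],[19.1,-30.6,2.2],[21.2,-34,2.4],[21.2,-34,2.4]], "twist": [-2,-4,-6,-8,-10,-12,-14,-16,-18.5,-18.5,-18.5], "fingers": 1}}

```text
clock: 1.07
tool_pos: [0.4722, 0.3259, 0.3796]
orientation: [179.9, -0.2, -90.3]
force: [-0.9, 1.2, -0.2]
opening: 0.0874
```

```bash
python3 -c "
from h import *
go(.464,-.185,.33)"
```

```text
t 1.07 [0.4722 0.3259 0.3796] [ 1.7994e+02 -1.7000e-01 -9.0300e+01] F [-0.92  1.24 -0.16] op 0.0874 SHIFT [51.08  0.55  5.12] TW -0.3
```

>>> {"op": "carry_out", "data": {"linear": [[4,0,0.4],[8,0.1,0.8],[12,0.1,1.2],[16,0.2,1.6],[20,0.2,2],[24,0.3,2.4],[28,0.3,2.8],[32,0.4,3.2],[36,0.4,3.6],[40,0.5,4],[44,0.5,4.4],[47,0.5,4.8]], "twist": [-0.3,-0.3,-0.3,-0.3,-0.3,-0.3,-0.3,-0.3,-0.3,-0.3,-0.3,-0.3]}}

```text
clock: 2.07
tool_pos: [0.4641, -0.1467, 0.333]
orientation: [179.9, -0.2, -90.0]
force: [0.8, 0.1, 0.0]
opening: 0.088
```

```bash
python3 -c "
from h import *
go(.464,-.185,.33)"
```

```text
t 2.07 [ 0.4641 -0.1467  0.333 ] [ 1.7995e+02 -1.7000e-01 -9.0040e+01] F [0.79 0.09 0.03] op 0.088 SHIFT [3.83 0.   0.31] TW -0.04
```

>>> {"op": "carry_out", "data": {"linear": [[2,0,0.2],[3.8,0,0.3],[3.8,0,0.3],[3.8,0,0.3]], "twist": [0,0,0,0]}}

```text
clock: 2.4
tool_pos: [0.4638, -0.1855, 0.3297]
orientation: [179.9, -0.2, -90.2]
force: [0.5, 0.4, 1.5]
opening: 0.0875
```

```bash
python3 -c "
from h import *
go(.464,-.185,.2)
o=ctrl.get_obs()
i=ctrl.snapshot('wrist');cv2.imwrite('pics/w1.png',i)
print(px('wrist',[.464,-.185,.065],o))"
```

```text
t 2.4 [ 0.4638 -0.1855  0.3297] [ 1.799e+02 -1.700e-01 -9.018e+01] F [0.52 0.37 1.54] op 0.0875 SHIFT [-0.09 -0.05 12.97] TW -0.18
[316.23375175 209.91708049]
```

View pics/w1.png

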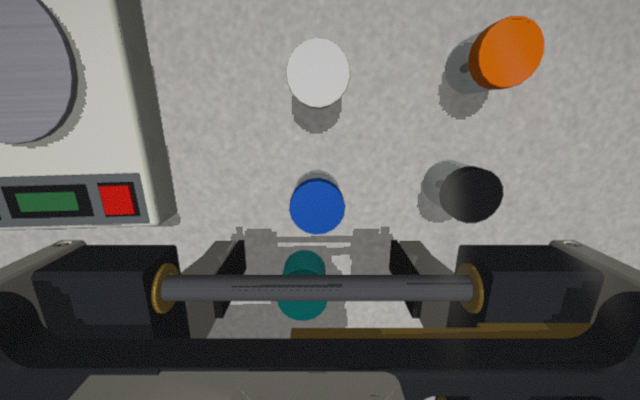

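Wrist view: the blue lid is centred at (317,206) between the jaws, against a predicted (316,210), so I'll move about 2 mm in +x. The turquoise jar is at (303,285), clear of both fingers.

>>> {"op": "carry_out", "data": {"linear": [[-0.1,-0.2,2],[-0.1,-0.2,5],[-0.1,-0.2,8],[-0.1,-0.2,10.5],[-0.1,-0.2,12],[-0.1,-0.2,12.9],[-0.1,-0.2,12.9],[-0.1,-0.2,12.9]], "twist": [0,0,0,0,0,0,0,0]}}

```text
clock: 3.12
tool_pos: [0.4661, -0.1837, 0.2012]
orientation: [179.9, -0.2, -90.0]
force: [1.2, 0.2, -0.1]
opening: 0.0876
```

>>> {"op": "carry_out", "data": {"linear": [[0,0,0],[0,0,0],[0,0,0],[0,0,0],[0,0,0],[0,0,0],[0,0,0],[0,0,0],[0,0,0],[0,0,0]], "twist": [0,0,0,0,0,0,0,0,0,0], "fingers": -1}}

```text
clock: 3.95
tool_pos: [0.4662, -0.1838, 0.2014]
orientation: [179.9, -0.2, -90.0]
force: [-0.8, -1.3, 6.5]
opening: 0.0493
```

```bash
python3 -c "
from h import *
go(.464,-.185,.33)
cv2.imwrite('pics/s2.png',ctrl.snapshot('side'))"
```

```text
t 3.95 [ 0.4662 -0.1838  0.2014] [179.92  -0.19 -90.04] F [-0.82 -1.35  6.49] op 0.0493 SHIFT [  0.16   0.24 -12.86] TW -0.04
```

View pics/s2.png

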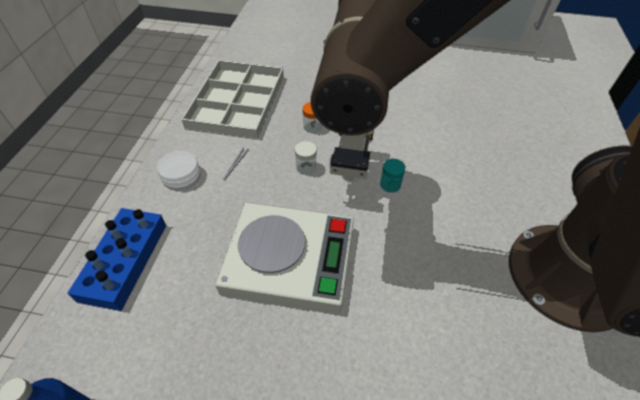

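The jar is gripped (opening 49 mm) and its neighbours haven't moved. Lifting straight up.

>>> {"op": "carry_out", "data": {"linear": [[0,0,-0.5],[0,0,-2],[0,0,-4.5],[0,0,-7.5],[0,0,-10.5],[0,0,-12.5],[0,0,-13],[0,0,-13],[0,0,-13]], "twist": [0,0,0,0,0,0,0,0,0]}}

```text
clock: 4.75
tool_pos: [0.4658, -0.1833, 0.3307]
orientation: [179.9, -0.2, -90.1]
force: [-0.2, -0.0, -1.6]
opening: 0.0495
```

```bash
python3 -c "
from h import *
go(.585,.0745,.33)
o=ctrl.get_obs()
cv2.imwrite('pics/w3.png',ctrl.snapshot('wrist'))"
```

```text
t 4.75 [ 0.4658 -0.1833  0.3307] [ 1.7988e+02 -1.5000e-01 -9.0070e+01] F [-0.16 -0.04 -1.57] op 0.0495 SHIFT [-2.579e+01 -1.189e+01 -2.000e-02] TW -0.07
```

View pics/w3.png

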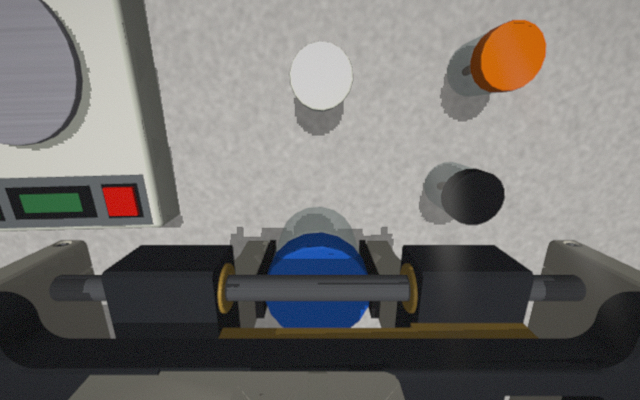

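The blue lid (318,285) is held between the pads, and the force shows the jar's weight. Moving above the pan, gently.

>>> {"op": "carry_out", "data": {"linear": [[-1,-0.5,0],[-3,-1.4,0],[-6,-2.8,0],[-9,-4.1,0],[-12,-5.5,0],[-15,-6.9,0],[-18,-8.3,0],[-21,-9.7,0],[-23.5,-10.8,0],[-25,-11.5,0],[-25.8,-11.9,0],[-25.8,-11.9,0]], "twist": [0,0,0,0,0,0,0,0,0,0,0,0]}}

```text
clock: 5.8
tool_pos: [0.5855, 0.0762, 0.3275]
orientation: [179.7, -0.2, -90.0]
force: [-0.3, -0.2, -1.4]
opening: 0.0493
```

```bash
python3 -c "
from h import *
go(.585,.0745,.2614)
o=ctrl.get_obs()
cv2.imwrite('pics/s4.png',cv2.resize(ctrl.snapshot('side')[150:350,180:400],None,fx=3,fy=3));cv2.imwrite('pics/t4.png',cv2.resize(ctrl.snapshot('top')[100:260,180:400],None,fx=3,fy=3))"
```

```text
t 5.8 [0.5855 0.0762 0.3275] [179.69  -0.21 -89.97] F [-0.32 -0.15 -1.41] op 0.0493 SHIFT [0.15 0.01 6.61] TW 0.03
```

View pics/s4.png

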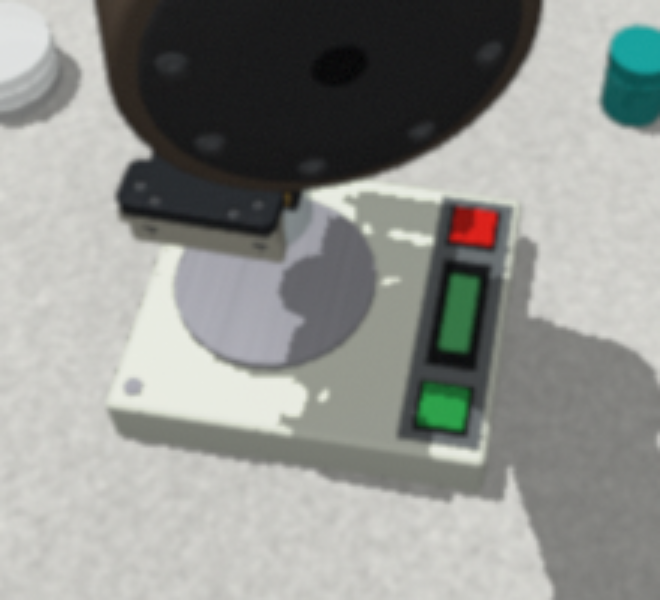

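View pics/t4.png

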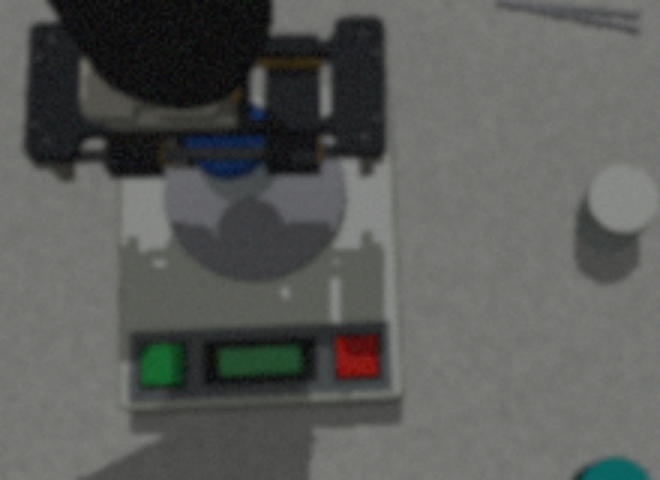

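The jar is over the pan in both views. At grasp the TCP was at 0.2014 with the jar on the bench, so pan contact should come at about 0.261. I'll descend to just above that, then creep down.

>>> {"op": "carry_out", "data": {"linear": [[0.1,0,1],[0.2,0,2.5],[0.2,0,4],[0.2,0,5.2],[0.2,0,5.9],[0.2,0,6.1],[0.2,0,6.1],[0.2,0,6.1]], "twist": [0,0,0,0,0,0,0,0]}}

```text
clock: 6.57
tool_pos: [0.5844, 0.0719, 0.2675]
orientation: [179.7, -0.2, -90.1]
force: [0.7, 0.2, -1.8]
opening: 0.0495
```

>>> {"op": "carry_out", "data": {"linear": [[0,0,0.05],[0,0,0.1],[0,0,0.15],[0,0,0.2],[0,0,0.25],[0,0,0.3],[0,0,0.3]], "twist": [0,0,0,0,0,0,0]}}

```text
clock: 7.15
tool_pos: [0.5844, 0.0719, 0.2644]
orientation: [179.7, -0.2, -90.1]
force: [-0.6, 0.9, -1.8]
opening: 0.0493
```

>>> {"op": "carry_out", "data": {"linear": [[0,0,0.05],[0,0,0.1],[0,0,0.15],[0,0,0.2],[0,0,0.25],[0,0,0.25]], "twist": [0,0,0,0,0,0]}}

```text
clock: 7.65
tool_pos: [0.5843, 0.0718, 0.2617]
orientation: [179.7, -0.2, -90.1]
force: [0.5, -0.5, -2.5]
opening: 0.0494
```

>>> {"op": "carry_out", "data": {"linear": [[0,0,0.04],[0,0,0.07],[0,0,0.1],[0,0,0.1]], "twist": [0,0,0,0]}}

```text
clock: 7.98
tool_pos: [0.5843, 0.0718, 0.2615]
orientation: [179.7, -0.2, -90.1]
force: [-3.5, -0.6, 6.9]
opening: 0.0497
```

Contact: Fz jumped to +7 N at z = 0.2615, as predicted. Releasing and then rising.

>>> {"op": "carry_out", "data": {"linear": [[0,0,0],[0,0,0],[0,0,0],[0,0,0],[0,0,0],[0,0,0],[0,0,0],[0,0,0]], "twist": [0,0,0,0,0,0,0,0], "fingers": 1}}

```text
clock: 8.65
tool_pos: [0.5843, 0.0718, 0.2614]
orientation: [179.7, -0.2, -90.1]
force: [0.9, 0.9, 1.1]
opening: 0.0876
```

>>> {"op": "carry_out", "data": {"linear": [[0,0,-0.5],[0,0,-2],[0,0,-4],[0,0,-6.5],[0,0,-9],[0,0,-10],[0,0,-10]], "twist": [0,0,0,0,0,0,0]}}

```text
clock: 9.23
tool_pos: [0.5855, 0.0724, 0.3649]
orientation: [-180.0, -0.1, -90.0]
force: [0.1, 0.5, -0.6]
opening: 0.0877
```

```bash
python3 -c "
from h import *
go(.4655,.139,.33)
o=ctrl.get_obs()
cv2.imwrite('pics/w5.png',ctrl.snapshot('wrist'))
print(px('wrist',[.585,.0745,.125],o))"
```

```text
t 9.23 [0.5855 0.0724 0.3649] [-1.7997e+02 -1.0000e-01 -9.0040e+01] F [ 0.07  0.55 -0.59] op 0.0877 SHIFT [-6.66 12.    3.48] TW -0.04
[314.62469466 220.73112973]
```

View pics/w5.png

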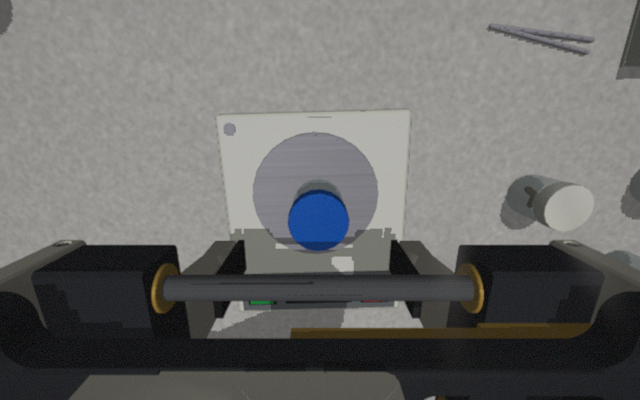

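The jar stands upright on the pan (lid at (318,220), predicted (315,221)). Now to above the green key with the fingers shut.

>>> {"op": "carry_out", "data": {"linear": [[-1,2,0],[-2.5,4.5,0],[-4,7,0],[-5.3,9.5,0],[-6.2,11.2,0],[-6.7,12,0],[-6.7,12,0],[-6.7,12,2],[-6.7,12,3.5],[-6.7,12,3.5]], "twist": [0,0,0,0,0,0,0,0,0,0], "fingers": -1}}

```text
clock: 10.12
tool_pos: [0.4645, 0.1386, 0.3249]
orientation: [179.6, -0.3, -90.1]
force: [0.2, -0.4, -0.5]
opening: 0.0266
```

```bash
python3 -c "
from h import *
go(.4655,.139,.26)
o=ctrl.get_obs()
cv2.imwrite('pics/w6.png',ctrl.snapshot('wrist'))
print(px('wrist',[.4655,.139,.05],o),px('wrist',[.468,.0035,.05],o),px('wrist',[.585,.0745,.06],o),px('wrist',[.585,.0745,.125],o))"
```

```text
t 10.12 [0.4645 0.1386 0.3249] [179.62  -0.28 -90.1 ] F [ 0.18 -0.37 -0.49] op 0.0266 SHIFT [-0.07 -0.15  6.49] TW -0.1
[315.83168989 204.42236809] [462.63012458 201.41342869] [399.393694    58.97264407] [432.38360001  35.79413098]
```

View pics/w6.png

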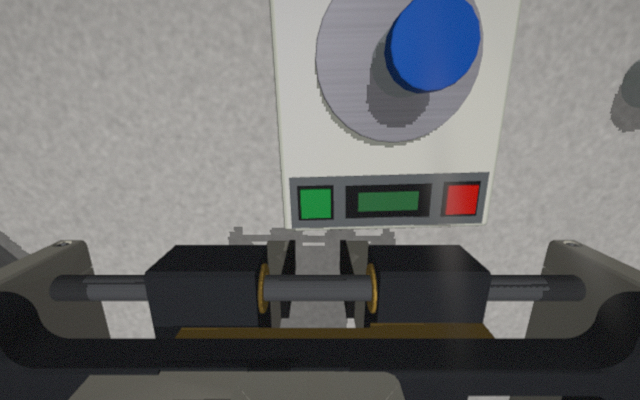

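Green key seen at (316,203), predicted (316,204). Red is at (462,200), and the jar sits within a few mm of the pan centre. Descending to just above the key.

>>> {"op": "carry_out", "data": {"linear": [[-0.1,-0.2,1],[-0.1,-0.2,3],[-0.1,-0.2,5],[-0.1,-0.2,6.5],[-0.1,-0.2,7.6],[-0.1,-0.2,8],[-0.1,-0.2,8],[-0.1,-0.2,8]], "twist": [0,0,0,0,0,0,0,0], "fingers": -1}}

```text
clock: 10.83
tool_pos: [0.4671, 0.1395, 0.2467]
orientation: [179.7, -0.3, -90.1]
force: [-0.7, 0.1, 0.2]
opening: 0.0004
```

```bash
python3 -c "
from h import *
go(.4655,.139,.228)
cv2.imwrite('pics/s7.png',cv2.resize(ctrl.snapshot('side')[150:350,180:400],None,fx=3,fy=3))"
```

```text
t 10.83 [0.4671 0.1395 0.2467] [179.72  -0.27 -90.09] F [-0.74  0.07  0.18] op 0.0004 SHIFT [0.05 0.15 1.87] TW -0.09
```

View pics/s7.png

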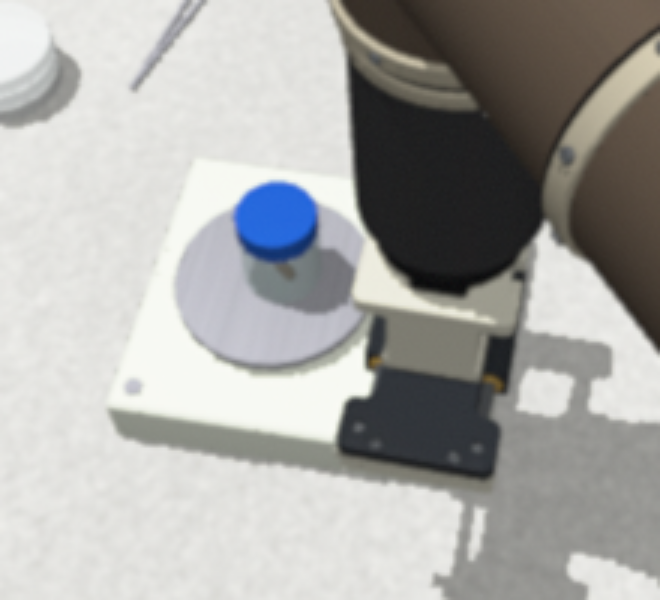

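The jar is well centred on the pan and the closed fingers are over the green key. Creeping down.

>>> {"op": "carry_out", "data": {"linear": [[0,0.1,0.4],[0,0.1,0.8],[0,0.1,1.2],[0,0.1,1.5],[0,0.1,1.6],[0,0.1,1.6]], "twist": [0,0,0,0,0,0]}}

```text
clock: 11.38
tool_pos: [0.466, 0.1395, 0.2307]
orientation: [179.7, -0.3, -90.1]
force: [0.4, 0.4, 0.8]
opening: 0.0005
```

>>> {"op": "carry_out", "data": {"linear": [[0,0,0.05],[0,0,0.1],[0,0,0.15],[0,0,0.2],[0,0,0.2]], "twist": [0,0,0,0,0]}}

```text
clock: 11.8
tool_pos: [0.4659, 0.1395, 0.2287]
orientation: [179.7, -0.3, -90.1]
force: [-0.2, -0.7, 0.2]
opening: 0.0005
```

>>> {"op": "carry_out", "data": {"linear": [[0,0,0.05],[0,0,0.1],[0,0,0.15],[0,0,0.15]], "twist": [0,0,0,0]}}

```text
clock: 12.13
tool_pos: [0.466, 0.1395, 0.2273]
orientation: [179.7, -0.3, -90.1]
force: [-0.8, 0.1, 3.0]
opening: 0.0009
```

>>> {"op": "carry_out", "data": {"linear": [[0,0,0.04],[0,0,0.08],[0,0,0.11],[0,0,0.13],[0,0,0.13]], "twist": [0,0,0,0,0]}}

```text
clock: 12.55
tool_pos: [0.466, 0.1395, 0.2268]
orientation: [179.8, -0.3, -90.1]
force: [-4.4, -0.9, 13.3]
opening: 0.0006
```

Force is 13 N, well under 40. I'll hold lighter for half a second.

>>> {"op": "carry_out", "data": {"linear": [[0,0,0.07],[0,0,0.07],[0,0,0.07],[0,0,0.07],[0,0,0.07],[0,0,0.07]], "twist": [0,0,0,0,0,0]}}

```text
clock: 13.05
tool_pos: [0.4659, 0.1395, 0.2268]
orientation: [179.8, -0.3, -90.0]
force: [-3.5, 0.8, 11.4]
opening: 0.0006
```

>>> {"op": "carry_out", "data": {"linear": [[0,0,0.05],[0,0,0.05],[0,0,0.05],[0,0,0.05]], "twist": [0,0,0,0]}}

```text
clock: 13.38
tool_pos: [0.4659, 0.1395, 0.2268]
orientation: [179.8, -0.3, -90.0]
force: [-3.1, -0.1, 9.5]
opening: 0.0011
```

>>> {"op": "carry_out", "data": {"linear": [[0,0,-0.2],[0,0,-0.5],[0,0,-1.5],[0,0,-3],[0,0,-5],[0,0,-7],[0,0,-9],[0,0,-10],[0,0,-10],[0,0,-10]], "twist": [0,0,0,0,0,0,0,0,0,0]}}

```text
clock: 14.22
tool_pos: [0.4661, 0.1399, 0.3268]
orientation: [179.8, -0.2, -90.0]
force: [-0.1, -0.5, -0.2]
opening: 0.001
```

```bash
python3 -c "
from h import *
go(.4655,.139,.228)
o=ctrl.get_obs()
cv2.imwrite('pics/w8.png',ctrl.snapshot('wrist'))
cv2.imwrite('pics/s8.png',cv2.resize(ctrl.snapshot('side')[90:350,180:440],None,fx=2.3,fy=2.3))"
```

```text
t 14.22 [0.4661 0.1399 0.3268] [179.81  -0.22 -90.04] F [-0.13 -0.47 -0.25] op 0.001 SHIFT [0.06 0.03 9.88] TW -0.04
```

View pics/w8.png

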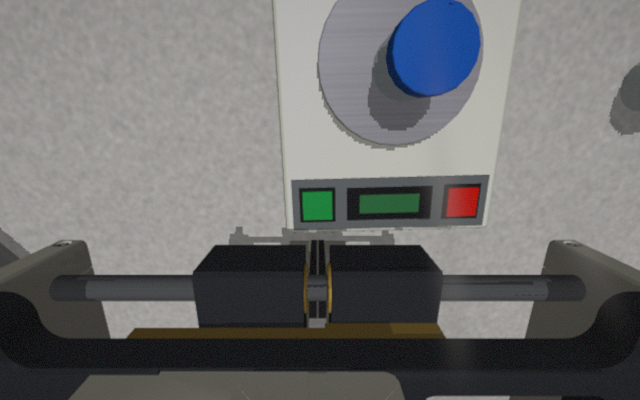

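View pics/s8.png

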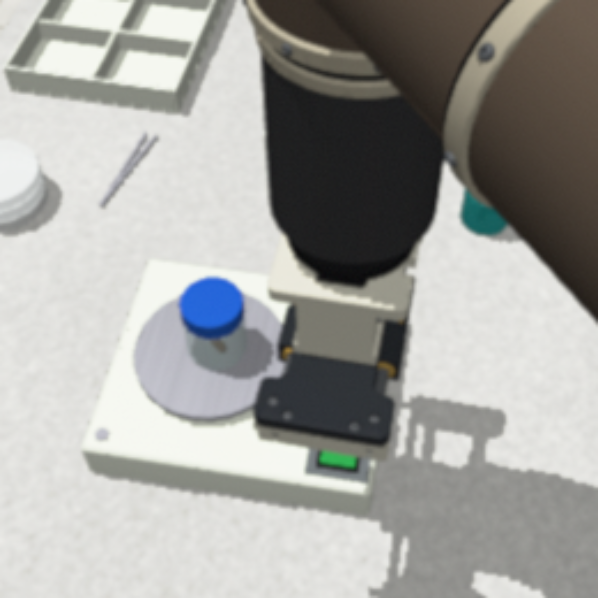

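The blue-lidded jar stands upright on the pan (wrist view, lid at (434,47)). The green key at (317,205) is released, and the gripper is 10 cm clear with no contact force.

```bash
python3 -c "
from plant import ctrl
print(ctrl.close_job())"
```

```text
the job is handed in; nothing more can be done
None
```

The blue-lidded jar is standing on the balance pan and the green key has been pressed and released. The job was handed in at about 14.3 s of the 51 s limit, and no verdict was reported.

- **Jar:** it was set down at the expected contact height (TCP z 0.2615 m), then released. The last pictures show it upright and within about 5 mm of the pan's centre.
- **Green key:** I held it down for about 0.8 s at 9.5–13 N by the wrist sensor, well under 40 N. That is partly above the advised 6–10 N; the hold began at about 13 N and I eased it off.
- **Red key and other jars:** the arm never went near the red key. In the last pictures the fingers are about 10 cm above the green key with the wrist force back to noise. The turquoise and white jars were where they had been in the pictures that showed them. Orange and black were not in the last views, but the arm did not go near them.
- **Disagreements:** the side and top cameras differed by about 2–5 mm on the jar, pan and key positions. I used averages and checked them with the wrist camera, which agreed to about 3 mm on the jar before the grasp and 1 pixel on the key.

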